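# Slide the blank carrier under the leaf spring of the scribing jig

## Robot

A 7-joint arm with a two-finger parallel gripper is mounted at the origin on the work surface. World frame = base frame: x ahead of the robot, y to its left, z up, the work surface at z = 0. Lengths are in m, angles in rad, forces in N, time in s.
With the tool pointing down it reaches from about 0.425 to 0.875 m from the base axis. Payload 4.7 kg.
Tool frame: the origin (TCP) lies midway between the tips of the shut fingers; the grasp point (between the pads) lies 19 mm behind it; x points along the fingers, z is the direction in which the jaws open and shut, and the axes are right-handed (so a half turn about x gives the same grasp; the last joint's range is limited). The gripper opens to 87 mm and grips with 3 to 60 N. Pads are 19 mm wide; open, the fingers measure 117 mm over their backs; the gripper's body (75 mm by 190 mm) begins 51 mm behind the grasp point.
Start: joints at [-1.233, 0.321, -0.07, 1.45, 0.023, 1.371, -0.057], TCP at [0.207, 0.616, 0.223] pointing down, gripper open.
Joint ranges: [-2.86, 2.86], [-0.3, 2.09], [-1.38, 1.24], [0.06, 2.45], [-1.56, 4.7], [0.09, 2.05], [-2.69, 2.69]. Speed limits (rad/s): [2.57, 2.57, 3.14, 3.14, 3.14, 3.14, 3.14].

## Interface

Orientations are given as a unit quaternion [x, y, z, w].
In Python, from cell import * gives the robot as it stands. The module is installed in compiled form; this text tells all that it offers.
- The arm moves only by the tool send_rows, never from a script. Its argument "motion" is text: rows parted by semicolons, each of 6 numbers parted by spaces: the shift along the tool's x, y, z each as a share of 0.025 m, from -1 to 1, then the turn, a rotation vector about the tool's x, y, z each as a share of 6 degrees, from -1 to 1. In form: dx dy dz rx ry rz; .... A call has 1 to 20 rows; each row shifts and turns the pose as measured when the row begins, along the tool's axes as they then stand; what a row does not reach is not made up. A row lasts 1/12 s, in which the tool goes at most 41.7 mm and 7.16 degrees, less where a joint would pass 70% of its speed; a pose out of reach is approached as far as the arm can. A call with a number of a shift or a turn outside -1 to 1 is refused whole. A call with a gripper value outside its range is refused whole. "claw" is the closure, from 0 (fully open) to 1 (shut), set as the call begins (left out, the last holds). The fingers move at their own pace and stop on an object; "squeeze" is the grip in N (left out, the last holds). Time passes only in rows, so rows that do not move let the fingers close. It gives the time, the measured TCP pose, the force and the opening at its end, in the units of the state.
- sense(): the state, without advancing time (a new reading comes with each control period).
- capture(name): name is "side" or "top" or "wrist"; returns (picture, depth): 400x640x3 uint8, red, green, blue; 400x640 float32, m along the optical axis (not along the pixel's ray), 0 where there is no reading.
- camera_model(name): a dict with "camera_matrix" (3x3 intrinsics, pixels), "k1" (the pictures are not rectified: a ray, as slopes to the right and down, at radius r is drawn at 1 + k1 r^2 times it, then the intrinsics apply), "origin" and "attitude" of the camera in the world; the wrist camera has in their place "mount" (4x4, takes a point from camera to tool coordinates, whose origin is the TCP and whose axes are the tool frame's). Camera axes: x right, y down, z forward; pixel columns grow to the right and rows downward; lengths in m; the calibration is good to about 2 mm. A picture is of the moment at which its call begins: read the wrist's pose just before it. camera_model takes no time and is no camera call.
- sign_off(): hands the job in, once; it reports no verdict.
Trained networks look in the newest picture that a camera, given by its name, has taken for a name from the list of things; names that differ only in an ending like _2 or _b are one class to them, and where a whole thing is asked for, a point or a joint stands for the part that bears it (a point fixed in the world has none). Each returns a list of dicts, best first, with "conf" (0 to 1); they miss things now and then, are a little off and sometimes report something else, mostly with a low value. They report only what shows in the picture. A call takes as long as a camera call. They do not tell look-alikes from the thing itself.
- masks_of(thing, camera): "region" (400x640 bool, what is visible of it) and "bbox" ([left, top, right, bottom] as shares, 0 to 1, of the picture: columns of its width, rows of its height, round what is visible of it).
- landmark_of(thing, camera): "centre" ([column, row] as shares, 0 to 1, of the picture: columns of its width, rows of its height: a listed point, or the origin of a listed thing).
The state is a dict: "time_s": time; "joint_positions": joint angles; "qvel": joint speeds; "tau": joint torques, N m; "tool_pos": TCP position; "eef_rot": TCP orientation; "wrist_force": force on the tool from outside, world axes, zero at the start; "ft_torque": the same for the moment, N m; "opening": finger opening in m.
Only numpy, scipy, OpenCV 4.12 (cv2) and the standard library are available. Lean on these libraries where they do the work, as an engineer would, in place of code of your own. Each camera call takes 0.05 s, during which the arm holds its last target. There are 200 camera calls.

## Task

Load the scribing jig: with closed fingertips press the yellow carrier down hard into its sprung channel, and, keeping it pressed, slide it under the blue bridge and the copper leaf spring until it is fully home against the red stop. Only press and push it, never pinch or lift it; then let go and move clear, leaving the other things on the desk where they are.

Things in the scene. Friction and masses are not known exactly. Their poses are not given: they have to be found in the camera images.
- jig: Grey scribing jig fixed to the desk, 240 (x) x 90 (y) mm. Origin: centre of its underside, on the desk. Its +x is the direction in which the carrier is slid, z up. Two aluminium rails (tops 29 mm above the desk) form a channel 62 mm wide along x, open at the rear end (x = -120 mm). The carrier's origin is at jig x = 55 mm when home.
- bridge (a point): Front lower edge of the blue bridge bar, at jig x = 60 mm on the centre line, 36 mm above the desk. The bar crosses the channel from x = 60 to 68 mm; its top is 48 mm above the desk.
- stop (a point): Middle of the face of the red end stop, at jig x = 110 mm; the stop's top is 32 mm above the desk.
- carrier: Loose yellow plastic carrier, an aluminium blank in its front half, 110 (x) x 60 (y) x 16 (z) mm, about 0.2 kg. Origin: centre of its underside; x as the jig's x, front end at x = 55 mm. It starts on the sprung bed, top 40 mm above the desk, so its front butts against the bridge unless pressed down more than 4 mm. Once home, the bridge and leaf hold it down.
- press_spot (a point): Place for a fingertip: top face of the carrier, on the flat black rubber area behind the black thumb ridge, at carrier x = -34 mm. The rubber runs from x = -51 to -21 mm; the ridge from x = -18 to -12 mm, 44 mm wide, 6 mm high: a fingertip pressing here can push forward against it.
- bed (a joint): Travel of the white sprung bed under the carrier, m: 0 up, 0.010 fully down on the jig's base. It moves straight down without tilting; about 4 N on the carrier starts it moving, about 12 N brings it 8 mm down, about 14 N fully down.
- leaf (a joint): Angle of the copper leaf spring, rad: 0 at rest, grows as it is lifted. The leaf is 34 mm wide, hinged at the bridge, and slopes down from it towards the stop: its tip, at jig x = 102 mm, hangs about 27 mm above the desk. A pressed-down carrier lifts it in passing, to about 0.1 to 0.3, against about 5 to 9 N.
- weight: Steel paperweight, a 45 x 45 x 40 mm block standing beside the jig. Origin: centre of its underside. Leave it.
- eraser: Blue eraser, 50 x 22 x 13 mm, lying beside the jig. Origin: centre of its underside. Leave it.
- set_square: Flat aluminium set square, legs 180 mm, 4 mm thick. Origin: middle of its long side, underside. Leave it.
- pencil_cup: Black cup, 76 mm across, 95 mm high. Origin: centre of its underside. Leave it.
- ink_jar: Glass jar with a black cap, 48 mm across, 60 mm high. Origin: centre of its underside. Leave it.
- tape_dispenser: Grey tape dispenser, 110 x 45 mm, 70 mm high. Origin: centre of its underside. Leave it.
Things that resemble listed ones, but are neither listed nor needed, are in the scene too. Of the things that look like the carrier, the smaller one is meant.

How it is judged:
By the outcome, as a careful person would: the job done as asked, in the order asked, and still so for the second after the job is handed in, with the robot touching nothing.
It also fails if it takes over 40 s, if anything falls off the work surface, if the arm or the gripper's body presses on something with over 40 N, if the wrist force passes 120 N, or if a joint passes its speed limit or range.

## Working session

There is one attempt and no reset: what is moved stays moved. The work goes in short steps, Python scripts to look and compute and a tool call to move; the robot and the scene stay as the last step left them, time stands still between calls to the robot, and variables do not carry over. Pictures are saved under pics/ and viewed, about 8 in all and at most 12, crops included, and the job is handed in when it is done.

Besides the shell and the picture viewer there is one more tool, called after ">>>" as a command line: name --argument value ..., lists and objects as JSON in quotes. send_rows: Moves the arm, as the interface text tells. Shift numbers are shares of 0.025 m and turn numbers shares of 6 degrees, none past 1 either way. Its arguments: {"type":"object","properties":{"motion":{"type":"string"},"claw":{"type":"number"},"squeeze":{"type":"number"}},"required":["motion"]}

```bash
mkdir -p pics
cat > h.py <<'E'
from cell import *
import numpy as np, cv2
from scipy.spatial.transform import Rotation as R
def cam(n):
    m=camera_model(n); K=np.array(m["camera_matrix"])
    if n=="wrist":
        s=sense(); T=np.eye(4); T[:3,:3]=R.from_quat(s["eef_rot"]).as_matrix(); T[:3,3]=s["tool_pos"]
        T=T@np.array(m["mount"])
    else:
        T=np.eye(4); a=np.array(m["attitude"]); T[:3,:3]=a if a.shape==(3,3) else R.from_quat(a).as_matrix(); T[:3,3]=m["origin"]
    return K,m["k1"],T
def ray(c,u,v):
    K,k1,T=c; d=np.array([(u-K[0,2])/K[0,0],(v-K[1,2])/K[1,1]]); p=d.copy()
    for _ in range(20): p=d/(1+k1*(p@p))
    return T[:3,:3]@np.array([p[0],p[1],1]),T[:3,3]
def at_z(c,u,v,z):
    d,o=ray(c,u,v); return o+d*(z-o[2])/d[2]
def at_d(c,u,v,dep):
    d,o=ray(c,u,v); return o+d*dep
def save(n,im): cv2.imwrite("pics/"+n+".png",im[:,:,::-1])
E
python3 - <<'E'
from h import *
for n in("top","side"):
    im,dep=capture(n); save(n+"0",im); c=cam(n); print(n,c[2].round(3).tolist())
    for t in("jig","bridge","stop","carrier","press_spot","weight","eraser"):
        for r in landmark_of(t,n)[:3]:
            u,v=r["centre"][0]*640,r["centre"][1]*400
            dd=dep[int(min(v,399)),int(min(u,639))]
            print(t,round(r["conf"],2),round(u,1),round(v,1),at_d(c,u,v,dd).round(3))
s=sense();print(s)
E
```

```text
top [[-0.023, -0.99, 0.138, 0.412], [-1.0, 0.023, 0.001, 0.008], [-0.004, -0.138, -0.99, 1.008], [0.0, 0.0, 0.0, 1.0]]
jig 0.77 287.0 187.4 [0.573 0.075 0.04 ]
bridge 0.59 265.1 175.4 [0.602 0.126 0.047]
bridge 0.2 483.5 180.1 [ 0.572 -0.382  0.083]
stop 0.68 247.9 170.2 [0.619 0.17  0.031]
stop 0.23 204.5 152.2 [0.661 0.271 0.054]
carrier 0.89 318.5 275.3 [0.363 0.004 0.022]
carrier 0.67 294.0 186.4 [0.575 0.058 0.038]
press_spot 0.79 304.9 190.5 [0.564 0.032 0.042]
press_spot 0.77 340.1 284.4 [ 0.341 -0.046  0.022]
weight 0.7 256.7 215.5 [0.507 0.148 0.039]
eraser 0.53 324.0 168.2 [ 0.623 -0.015  0.011]
side [[0.99, -0.063, 0.122, 0.419], [-0.137, -0.526, 0.84, -0.975], [0.012, -0.848, -0.529, 0.676], [0.0, 0.0, 0.0, 1.0]]
jig 0.96 314.2 203.2 [0.565 0.008 0.035]
jig 0.33 339.4 218.3 [ 0.64  -0.034  0.   ]
bridge 0.89 317.1 189.7 [0.587 0.09  0.036]
stop 0.58 320.9 182.7 [0.604 0.12  0.044]
carrier 0.75 250.9 217.2 [ 0.366 -0.03   0.024]
press_spot 0.76 239.5 221.0 [ 0.332 -0.042  0.022]
press_spot 0.56 312.6 198.8 [0.563 0.029 0.039]
weight 0.76 295.9 190.0 [0.519 0.125 0.018]
weight 0.38 319.7 182.7 [0.6   0.122 0.043]
eraser 0.46 334.7 214.8 [ 0.625 -0.03   0.012]
{'time_s': 0.8, 'joint_positions': array([-1.23288437,  0.32094342, -0.07010647,  1.45047499,  0.02257138,
        1.37077854, -0.05691416]), 'qvel': array([ 0.00036393, -0.00099213,  0.00053382,  0.00043464, -0.00098203,
        0.00075543, -0.00102142]), 'tau': array([-4.52903259e-04, -4.91053355e+01, -4.03489983e-01, -3.12756908e+01,
       -6.38213544e-02,  3.36178823e-02,  1.66647692e-05]), 'tool_pos': array([0.20684095, 0.61625412, 0.22263592]), 'eef_rot': array([-0.4128285 ,  0.57400504,  0.41289651,  0.57411437]), 'wrist_force': array([ 0.82080986,  0.63127046, -0.08630008]), 'ft_torque': array([ 0.03593909, -0.00937786, -0.00494682]), 'opening': 0.08688198600797337}
```

Run:
```python
import cv2
a=cv2.imread("pics/top0.png"); cv2.imwrite("pics/topc.png",cv2.resize(a[110:310,190:390],None,fx=3,fy=3,interpolation=cv2.INTER_CUBIC))
```

```text
(no output)
```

View pics/topc.png

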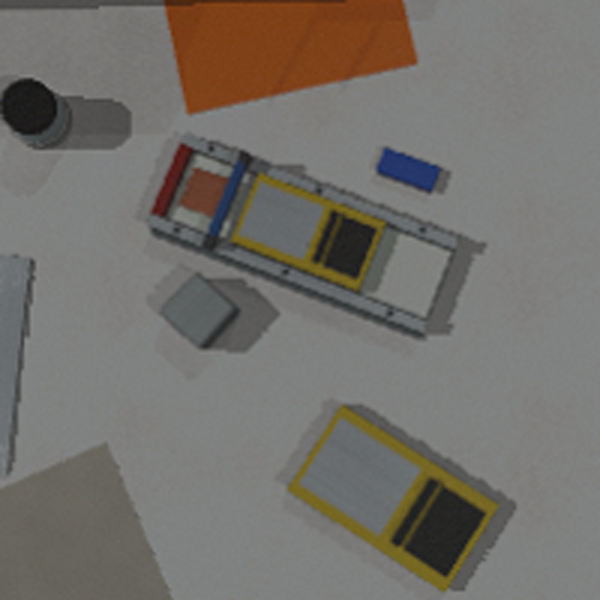

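View pics/side0.png

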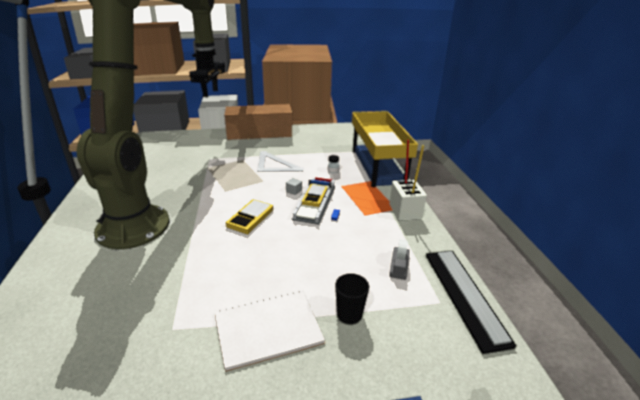

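The top crop shows the jig with the smaller carrier inside it. In crop pixels the bridge is near (228,195), the stop near (170,180) and the rubber at (352,247). The larger look-alike lies alone at (395,500). The side view shows a clear path to the jig at about 0.22 m height.

```bash
cat >> h.py <<'E'
def plan(target,head=None):
    "tool-frame shift in units of 25mm and turn in units of 6deg to bring TCP to target, tool z across heading"
    s=sense(); Rm=R.from_quat(s["eef_rot"]); d=Rm.inv().apply(np.array(target)-s["tool_pos"])/0.025
    out=None
    if head is not None:
        best=None
        for sg in(1,-1):
            z=sg*np.array([-np.sin(head),np.cos(head),0]); x=np.array([0,0,-1.]); y=np.cross(z,x)
            w=(Rm.inv()*R.from_matrix(np.c_[x,y,z])).as_rotvec(degrees=True)/6
            if best is None or abs(w).max()<abs(best).max(): best=w
        out=best.round(2)
    print("pos",s["tool_pos"].round(4),"shift units",d.round(2),"turn units",out)
E
python3 - <<'E'
from h import *
c=cam("top")
P=lambda x,y,z:at_z(c,190+x/3,110+y/3,z)
for a,b,z in(((190,138),(483,242),.029),((152,235),(425,335),.029),((258,176),(384,222),.04),((235,238),(362,287),.04)):
    p,q=P(*a,z),P(*b,z); print(p.round(3),q.round(3),np.degrees(np.arctan2(*(p-q)[1::-1])))
print(R.from_quat(sense()["eef_rot"]).as_matrix().round(3))
plan([.55,.01,.223],np.radians(68))
E
```

```text
[0.654 0.157 0.029] [ 0.563 -0.079  0.029] 68.78669980673963
[0.575 0.188 0.029] [ 0.489 -0.03   0.029] 68.49708224514687
[0.619 0.101 0.04 ] [0.579 0.    0.04 ] 68.30335686316972
[0.569 0.119 0.04 ] [0.528 0.019 0.04 ] 67.44809321522563
[[ 0.    -0.948  0.318]
 [ 0.     0.318  0.948]
 [-1.    -0.     0.   ]]
pos [0.2068 0.6163 0.2226] shift units [-2.000e-02 -2.073e+01 -1.862e+01] turn units [-14.43   0.     0.  ]
```

>>> send_rows --motion "0 -1 -0.9 0 0 0;0 -1 -0.9 0 0 0;0 -1 -0.9 0 0 0;0 -1 -0.9 0 0 0;0 -1 -0.9 0 0 0;0 -1 -0.9 0 0 0;0 -1 -0.9 0 0 0;0 -1 -0.9 0 0 0;0 -1 -0.9 0 0 0;0 -1 -0.9 0 0 0;0 -1 -0.9 0 0 0;0 -1 -0.9 0 0 0;0 -1 -0.9 0 0 0;0 -1 -0.9 0 0 0;0 -1 -0.9 0 0 0;0 -1 -0.9 0 0 0;0 -1 -0.9 0 0 0;0 -1 -0.9 0 0 0;0 -1 -0.9 0 0 0;0 -1 -0.9 0 0 0" --claw 1 --squeeze 20

```text
time_s: 2.47
tool_pos: [0.5497, 0.0142, 0.2214]
eef_rot: [-0.415, 0.566, 0.421, 0.574]
wrist_force: [0.9, 0.7, 0.3]
opening: 0.0007
```

>>> send_rows --motion "0 0 0 -1 0 0;0 0 0 -1 0 0;0 0 0 -1 0 0;0 0 0 -1 0 0;0 0 0 -1 0 0;0 0 0 -1 0 0;0 0 0 -1 0 0;0 0 0 -1 0 0;0 0 0 -1 0 0;0 0 0 -1 0 0;0 0 0 -1 0 0;0 0 0 -1 0 0;0 0 0 -1 0 0;0 0 0 -1 0 0"

```text
time_s: 3.63
tool_pos: [0.5534, 0.0005, 0.2208]
eef_rot: [0.691, -0.155, -0.688, -0.158]
wrist_force: [0.9, 0.2, -0.3]
opening: 0.0005
```

Run:
```python
from h import *
s=sense();print(s["joint_positions"].round(2),s["time_s"],s["opening"])
c=cam("wrist");im,dep=capture("wrist"); save("w1",im)
for t in("jig","bridge","stop","carrier","press_spot"):
    for r in landmark_of(t,"wrist")[:3]:
        u,v=r["centre"][0]*640,r["centre"][1]*400
        print(t,round(r["conf"],2),round(u,1),round(v,1),at_z(c,u,v,{"bridge":.036,"stop":.02,"press_spot":.04,"carrier":.024}.get(t,0)).round(4), dep[int(min(v,399)),int(min(u,639))])
plan([.558,.03,.1],np.radians(68.4))
```

```text
[-0.31  0.11  0.29  1.71 -0.04  1.32  2.68] 3.6333 0.0004648089294528893
carrier 0.95 327.6 218.6 [0.5693 0.0545 0.024 ] 0.36043042
carrier 0.8 461.0 109.0 [ 0.369  -0.0023  0.024 ] 0.3434227
press_spot 0.93 481.2 69.0 [ 0.3425 -0.0361  0.04  ] 0.33043522
press_spot 0.69 327.5 202.9 [0.5583 0.03   0.04  ] 0.35917163
pos [ 0.5531 -0.0012  0.2202] shift units [ 4.81 -1.18  0.38] turn units [-0.74 -0.02  0.05]
```

View pics/w1.png

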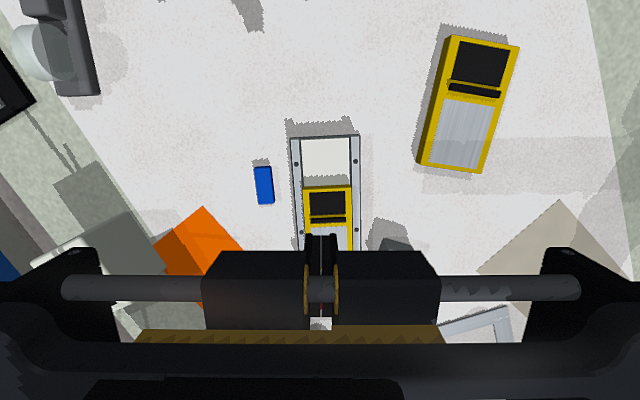

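The wrist view shows the carrier in its channel, with the rubber at (327,203) and the ridge just below it. Joint 7 is at 2.68 against a limit of 2.69, so I'll use the half-turned orientation instead.

>>> send_rows --motion "0 0 0 1 0 0;0 0 0 1 0 0;0 0 0 1 0 0;0 0 0 1 0 0;0 0 0 1 0 0;0 0 0 1 0 0;0 0 0 1 0 0;0 0 0 1 0 0;0 0 0 1 0 0;0 0 0 1 0 0;0 0 0 1 0 0;0 0 0 1 0 0;0 0 0 1 0 0;0 0 0 1 0 0;0 0 0 1 0 0;0 0 0 1 0 0;0 0 0 1 0 0;0 0 0 1 0 0;0 0 0 1 0 0;0 0 0 1 0 0"

```text
time_s: 5.6
tool_pos: [0.5547, 0.0006, 0.2245]
eef_rot: [-0.169, 0.683, 0.167, 0.691]
wrist_force: [0.7, 0.5, 0.6]
opening: 0.0007
```

>>> send_rows --motion "0 0 0 1 0 0;0 0 0 1 0 0;0 0 0 1 0 0;0 0 0 1 0 0;0 0 0 1 0 0;0 0 0 1 0 0;0 0 0 1 0 0;0 0 0 1 0 0;0 0 0 1 0 0"

```text
time_s: 6.35
tool_pos: [0.5554, 0.0022, 0.2267]
eef_rot: [0.181, 0.678, -0.179, 0.689]
wrist_force: [-0.5, -0.6, 0.3]
opening: 0.0005
```

Run:
```python
from h import *
s=sense();print(s["joint_positions"].round(2),s["time_s"],s["wrist_force"])
c=cam("wrist");im,dep=capture("wrist"); save("w2",im)
for t in("bridge","stop","carrier","press_spot"):
    for r in landmark_of(t,"wrist")[:3]:
        u,v=r["centre"][0]*640,r["centre"][1]*400
        print(t,round(r["conf"],2),round(u,1),round(v,1),at_z(c,u,v,{"bridge":.036,"stop":.02,"press_spot":.04,"carrier":.024}.get(t,0)).round(4), dep[int(min(v,399)),int(min(u,639))])
plan([.558,.03,.1],np.radians(68.4))
```

```text
[-0.47  0.1   0.45  1.71 -0.05  1.32 -0.52] 6.35 [-0.50557076 -0.58883747  0.27059856]
bridge 0.87 298.1 69.0 [0.5975 0.1231 0.036 ] 0.33543634
stop 0.84 290.8 23.1 [0.6151 0.1706 0.02  ] 0.3229209
carrier 0.86 305.9 125.7 [0.5733 0.0654 0.024 ] 0.33835742
carrier 0.82 204.8 243.7 [ 0.3746 -0.0009  0.024 ] 0.3991351
press_spot 0.85 196.8 277.4 [ 0.3448 -0.0329  0.04  ] 0.089206
press_spot 0.78 307.9 160.7 [0.5556 0.0294 0.04  ] 0.35088497
pos [0.5553 0.0022 0.2266] shift units [ 5.06  0.99 -0.52] turn units [-1.23  0.14 -0.06]
```

View pics/w2.png

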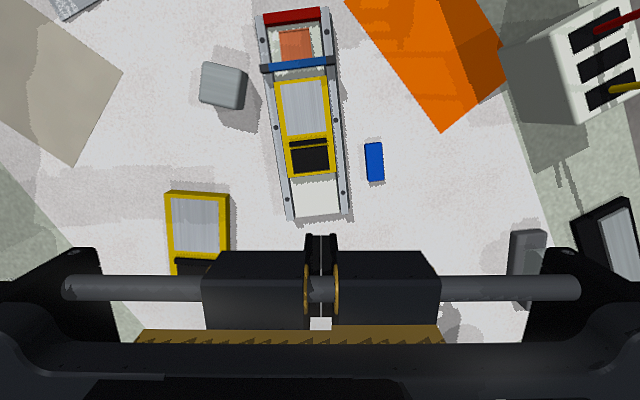

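The view shows the rubber centred near (311,160), the ridge at (308,141), the bridge at (298,64) and the stop at (291,16). I'll refine the pose from the yellow outline.

Run:
```python
from h import *
for n in("w2","top0"):
    im=cv2.imread(f"pics/{n}.png"); hsv=cv2.cvtColor(im,cv2.COLOR_BGR2HSV)
    m=cv2.inRange(hsv,(20,120,60),(35,255,255)); c=cam("wrist" if n=="w2" else "top")
    d=(capture("wrist") if n=="w2" else capture("top"))[1]
    cs,_=cv2.findContours(m,cv2.RETR_EXTERNAL,cv2.CHAIN_APPROX_NONE)
    for k in cs:
        if cv2.contourArea(k)<300: continue
        P=np.array([at_z(c,u,v,.04)[:2] for u,v in k[:,0]],np.float32)
        ctr,wh,a=cv2.minAreaRect(P); b=cv2.boxPoints((ctr,wh,a)); e=max((b[1]-b[0],b[2]-b[1]),key=np.linalg.norm)
        h=np.degrees(np.arctan2(e[1],e[0]))%180
        e=np.array([np.cos(np.radians(h)),np.sin(np.radians(h))])
        print(n,np.round(ctr,4),np.round(wh,4),h.round(1),"press",(ctr-.034*e).round(4))
plan([.559,.031,.1],np.radians(68.4))
```

```text
w2 [ 0.4077 -0.1785] [0.0333 0.4548] 150.2 press [ 0.4373 -0.1954]
w2 [0.3828 0.0141] [0.121  0.0813] 56.4 press [ 0.364  -0.0142]
w2 [0.5719 0.0633] [0.1098 0.0598] 67.8 press [0.559  0.0318]
top0 [ 3.638e-01 -3.000e-04] [0.1439 0.0782] 56.0 press [ 0.3448 -0.0284]
top0 [0.5739 0.0622] [0.1097 0.0604] 67.2 press [0.5607 0.0309]
top0 [0.9301 0.3432] [0.3939 0.1758] 90.0 press [0.93   0.3092]
pos [0.5553 0.0021 0.2265] shift units [ 5.06  1.05 -0.5 ] turn units [-1.24  0.14 -0.06]
```

>>> send_rows --motion "0 0 0 -0.7 0.1 0;0 0 0 -0.4 0 0;1 0.2 -0.1 0 0 0;1 0.2 -0.1 0 0 0;1 0.2 -0.1 0 0 0;1 0.2 -0.1 0 0 0;1 0.2 -0.1 0 0 0;0.2 0 0 0 0 0;0 0 0 0 0 0"

```text
time_s: 7.45
tool_pos: [0.5568, 0.0301, 0.0949]
eef_rot: [0.135, 0.69, -0.13, 0.699]
wrist_force: [0.3, 0.5, 0.5]
opening: 0.0007
```

Run:
```python
from h import *
plan([.5595,.0315,.05],np.radians(67.8)); print(sense()["wrist_force"])
c=cam("wrist");im,_=capture("wrist"); save("w3",im)
```

```text
pos [0.5568 0.0301 0.0949] shift units [1.8  0.08 0.06] turn units [ 0.1   0.1  -0.09]
[0.31029589 0.53504728 0.47600598]
```

View pics/w3.png

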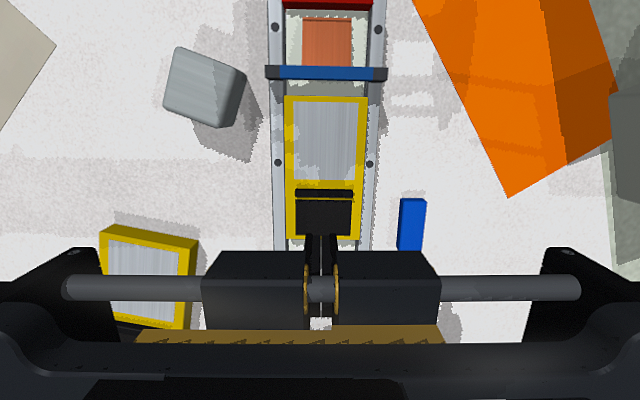

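The fingers are lined up over the rear of the rubber (tips at 321,236; carrier centre line at about column 325). I'll measure the outline again from this distance.

Run:
```python
from h import *
im=cv2.imread("pics/w3.png"); hsv=cv2.cvtColor(im,cv2.COLOR_BGR2HSV); c=cam("wrist")
m=cv2.inRange(hsv,(20,120,60),(35,255,255)); m[:,:270]=0; m[:,385:]=0; m[242:]=0
v,u=np.nonzero(m); P=np.array([at_z(c,a,b,.04)[:2] for a,b in zip(u,v)],np.float32)
ctr,wh,a=cv2.minAreaRect(P); print(ctr,wh,a)
for h in(67.5,68.,68.5):
    e=np.array([np.cos(np.radians(h)),np.sin(np.radians(h))]); n=np.array([-e[1],e[0]])
    x=P@e; y=P@n; print(h,"front",x.max(),"mid",(y.min()+y.max())/2, y.max()-y.min(),"press",((x.max()-.089)*e+(y.min()+y.max())/2*n).round(4))
K=R.from_quat(sense()["eef_rot"]).as_matrix(); print(K.round(3).tolist())
```

```text
(0.5724339485168457, 0.06324845552444458) (0.10969247668981552, 0.059831660240888596) 67.18296813964844
67.5 front 0.332471528734482 mid -0.504696917589139 0.06023978890661269 press [0.5595 0.0318]
68.0 front 0.32825920637106304 mid -0.5071554742847855 0.06089678254970943 press [0.5599 0.0319]
68.5 front 0.3240508180194951 mid -0.509528000888628 0.06164395514485255 press [0.5602 0.032 ]
[[0.013, 0.368, 0.93], [0.005, 0.93, -0.368], [-1.0, 0.01, 0.01]]
```

>>> send_rows --motion "0 0.14 0.08 0.14 0.1 -0.09;1 0 0 0 0 0;0.8 0 0 0 0 0;0.2 0 0 0 0 0;0 0 0 0 0 0"

```text
time_s: 7.92
tool_pos: [0.5689, 0.0326, 0.0535]
eef_rot: [0.141, 0.689, -0.137, 0.698]
wrist_force: [1.1, -0.7, -0.1]
opening: 0.0002
```

Run:
```python
from h import *
plan([.560,.0327,.030],np.radians(67.7)); print(sense()["wrist_force"])
```

```text
pos [0.5689 0.0326 0.0535] shift units [ 0.93 -0.14 -0.34] turn units [-0.06  0.11 -0.07]
[ 1.13832697 -0.69007024 -0.14680984]
```

>>> send_rows --motion "0 -0.14 -0.34 0 0 0;0 0 0 0 0 0"

```text
time_s: 8.08
tool_pos: [0.561, 0.0323, 0.0559]
eef_rot: [0.141, 0.688, -0.137, 0.699]
wrist_force: [-0.7, -0.2, 0.4]
opening: 0.0005
```

Run:
```python
from h import *
plan([.560,.0327,.042],np.radians(67.7)); print(sense()["wrist_force"])
```

```text
pos [0.561  0.0323 0.0559] shift units [ 0.55 -0.01 -0.05] turn units [-0.07  0.13 -0.08]
[-0.68083982 -0.17856065  0.39273728]
```

>>> send_rows --motion "0.3 0 -0.03 0 0.1 -0.08;0.25 0 -0.02 0 0 0;0 0 0 0 0 0"

```text
time_s: 8.33
tool_pos: [0.562, 0.0333, 0.0448]
eef_rot: [0.14, 0.69, -0.139, 0.696]
wrist_force: [-0.1, 0.3, -0.6]
opening: 0.0004
```

Run:
```python
from h import *
plan([.560,.0327,.030],np.radians(67.7)); print(sense()["wrist_force"])
```

```text
pos [0.562  0.0333 0.0448] shift units [ 0.59 -0.05 -0.07] turn units [-0.07  0.07 -0.03]
[-0.05091418  0.28668476 -0.63391077]
```

Now press down with small steps.

>>> send_rows --motion "0.2 -0.05 -0.07 0 0 0;0.2 0 0 0 0 0;0.2 0 0 0 0 0;0.2 0 0 0 0 0"

```text
time_s: 8.67
tool_pos: [0.5612, 0.033, 0.0299]
eef_rot: [0.141, 0.69, -0.138, 0.696]
wrist_force: [-19.3, -0.9, 55.1]
opening: 0.0001
```

>>> send_rows --motion "0.3 0 0 0 0 0;0.3 0 0 0 0 0"

```text
time_s: 8.83
tool_pos: [0.5613, 0.033, 0.0299]
eef_rot: [0.143, 0.693, -0.136, 0.693]
wrist_force: [-23.8, -2.1, 61.6]
opening: 0.0006
```

Run:
```python
from h import *
plan([.560,.0327,.030],np.radians(67.7)); print(sense()["wrist_force"])
```

```text
pos [0.5613 0.033  0.0299] shift units [-0.01 -0.03 -0.04] turn units [-0.08 -0.01 -0.09]
[-23.80781952  -2.0510698   61.59628649]
```

The bed is fully down: the tip is at z = 0.030, matching the 10 mm travel. Next I'll slide with a lighter hold-down.

>>> send_rows --motion "0.12 0.1 0 0 0 0;0.12 0.2 0 0 0 0;0.12 0.2 0 0 0 0;0.12 0.2 0 0 0 0"

```text
time_s: 9.17
tool_pos: [0.5647, 0.0362, 0.0302]
eef_rot: [0.142, 0.695, -0.143, 0.69]
wrist_force: [-16.6, -9.7, 37.6]
opening: 0.0008
```

Run:
```python
from h import *
s=sense();e=np.array([np.cos(np.radians(67.7)),np.sin(np.radians(67.7))])
d=s["tool_pos"][:2]-[.5612,.033];n=np.array([-e[1],e[0]]);f=s["wrist_force"]
print(s["tool_pos"],"fwd",d@e,"lat",d@n,"F fwd/lat/z",f[:2]@e,f[:2]@n,f[2]); plan([.5812,.0823,.03],np.radians(67.7))
```

```text
[0.56469508 0.03618516 0.03020176] fwd 0.00427316949012981 lat -0.002025052501519431 F fwd/lat/z -15.223912269828109 11.651305349263733 37.648436687122164
pos [0.5647 0.0362 0.0302] shift units [ 0.    1.96 -0.12] turn units [-0.15 -0.06  0.02]
```

>>> send_rows --motion "0.12 0.3 -0.06 0 0 0;0.12 0.3 -0.06 0 0 0;0.12 0.3 -0.06 0 0 0;0.12 0.3 -0.04 0 0 0"

```text
time_s: 9.5
tool_pos: [0.5647, 0.0363, 0.0303]
eef_rot: [0.136, 0.699, -0.159, 0.684]
wrist_force: [-15.4, -11.0, 31.3]
opening: 0.0004
```

```bash
cat > st.py <<'E'
from h import *
s=sense();e=np.array([np.cos(np.radians(67.7)),np.sin(np.radians(67.7))])
d=s["tool_pos"][:2]-[.5612,.033];n=np.array([-e[1],e[0]]);f=s["wrist_force"]
print(s["tool_pos"],"fwd",d@e,"lat",d@n,"F fwd/lat/z",f[:2]@e,f[:2]@n,f[2]); plan([.5812,.0823,.03],np.radians(67.7))
E
python3 st.py
python3 - <<'E'
from h import *
im,_=capture("wrist"); save("w4",im)
E
```

```text
[0.56468347 0.03631151 0.03031417] fwd 0.0043856601700801 lat -0.0019663650985375265 F fwd/lat/z -16.02193037960925 10.099863531193527 31.2611088907696
pos [0.5647 0.0363 0.0303] shift units [-0.06  1.95 -0.15] turn units [-0.31 -0.13  0.34]
```

View pics/w4.png

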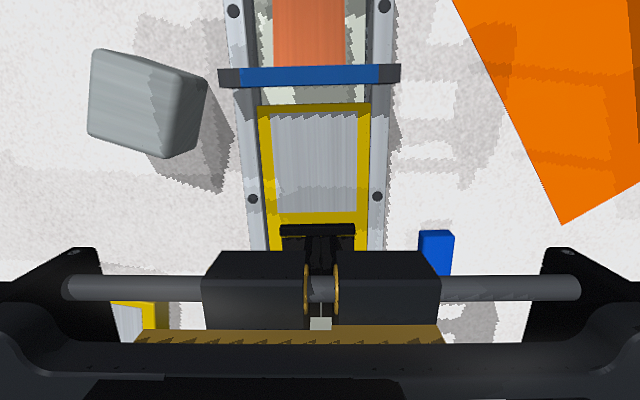

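The ridge is at (317,230) with the fingers just behind it, and the carrier front at row 104 is still short of the bridge at row 87. The tip is held by friction and the tool is tilting slightly. I'll push harder forward, press a little less, and correct the tilt and yaw.

>>> send_rows --motion "0.1 0.5 -0.1 -0.3 -0.1 0.3;0.1 0.6 -0.1 0 0 0.2;0.1 0.7 -0.05 0 0 0.2"

```text
time_s: 9.8
tool_pos: [0.5724, 0.0536, 0.0303]
eef_rot: [0.145, 0.694, -0.138, 0.692]
wrist_force: [-19.3, -18.9, 32.0]
opening: 0.0004
```

```bash
python3 st.py
```

```text
[0.57243361 0.05359952 0.03025675] fwd 0.023321535803790334 lat -0.0025768338924032318 F fwd/lat/z -24.806499634468313 10.707090781975165 32.02346298341527
pos [0.5724 0.0536 0.0303] shift units [ 0.02  1.19 -0.13] turn units [-0.13 -0.05 -0.09]
```

>>> send_rows --motion "0.12 0.6 -0.12 -0.1 0 0.1;0.12 0.6 -0.1 0 0 0.1;0.12 0.6 -0.08 0 0 0.1"

```text
time_s: 10.05
tool_pos: [0.5788, 0.0687, 0.0302]
eef_rot: [0.147, 0.694, -0.14, 0.691]
wrist_force: [-16.3, -19.7, 32.5]
opening: 0.0004
```

```bash
python3 st.py
```

```text
[0.57879697 0.06873455 0.03024862] fwd 0.039739233815831 lat -0.0027211947351949966 F fwd/lat/z -24.419854710539383 7.584737251136342 32.45005303322517
pos [0.5788 0.0687 0.0302] shift units [ 0.02  0.54 -0.13] turn units [-0.19 -0.07 -0.09]
```

>>> send_rows --motion "0.12 0.6 -0.1 -0.1 0 0.05;0.12 0.6 -0.1 -0.1 0 0.05;0.12 0.6 -0.08 0 0 0.05"

```text
time_s: 10.3
tool_pos: [0.583, 0.0788, 0.0302]
eef_rot: [0.138, 0.698, -0.147, 0.687]
wrist_force: [-20.0, -24.7, 37.6]
opening: 0.0003
```

```bash
python3 st.py
```

```text
[0.58297444 0.07876312 0.03020019] fwd 0.05060292926821298 lat -0.0027808241067479207 F fwd/lat/z -30.439395430963383 9.125943297397747 37.59697820636039
pos [0.583  0.0788 0.0302] shift units [ 0.01  0.1  -0.12] turn units [-0.16 -0.13  0.15]
```

Force is rising. I'll push a little more to see whether it is at the stop.

>>> send_rows --motion "0.12 0.7 -0.08 -0.1 0 0.15;0.12 0.8 -0.08 0 0 0.15;0.12 0.8 -0.08 0 0 0.1;0.12 0.8 -0.08 0 0 0.1"

```text
time_s: 10.63
tool_pos: [0.5874, 0.0896, 0.0302]
eef_rot: [0.137, 0.706, -0.164, 0.675]
wrist_force: [-24.7, -27.6, 42.3]
opening: 0.0006
```

```bash
python3 st.py;  python3 - <<'E'
from h import *
c=cam("wrist");im,_=capture("wrist"); save("w5",im)
for t in("stop","bridge"):
    for r in landmark_of(t,"wrist")[:2]:print(t,r["conf"],np.array(r["centre"])*[640,400])
E
```

```text
[0.58739123 0.08961432 0.03023962] fwd 0.06231854563212703 lat -0.0027497250039068 F fwd/lat/z -34.91916706344429 12.381647919853506 42.290675544512006
pos [0.5874 0.0896 0.0302] shift units [ 0.03 -0.37 -0.1 ] turn units [-0.38 -0.35  0.45]
stop 0.97 [307.776 101.92 ]
bridge 0.82 [313.024 198.52 ]
```

View pics/w5.png

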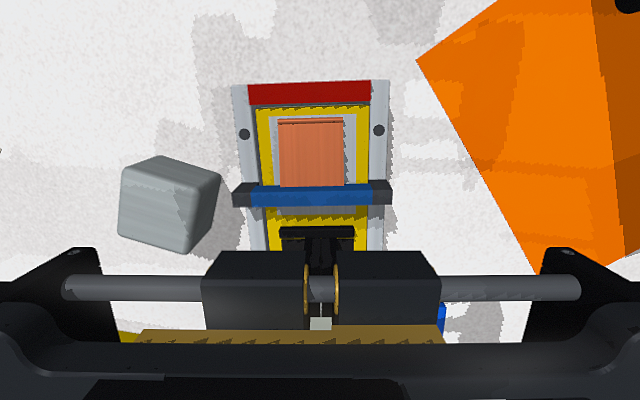

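The carrier is under the bridge and leaf, with its front at row 106 almost touching the stop face at row 104. One more push will show whether it's seated.

>>> send_rows --motion "0.12 0.8 -0.08 -0.3 -0.2 0.4;0.12 0.9 -0.08 -0.1 -0.1 0.3;0.12 0.9 -0.08 0 0 0.2;0.12 0.9 -0.06 0 0 0.2"

```text
time_s: 11.12
tool_pos: [0.5883, 0.0917, 0.0301]
eef_rot: [0.138, 0.707, -0.16, 0.675]
wrist_force: [-31.4, -33.5, 48.9]
opening: 0.0003
```

```bash
python3 st.py
```

```text
[0.58831109 0.09167519 0.03006267] fwd 0.06457432307644034 lat -0.0028187871868634133 F fwd/lat/z -42.89122258094771 16.327919976591335 48.852722026978114
pos [0.5883 0.0917 0.0301] shift units [ 0.02 -0.46 -0.1 ] turn units [-0.35 -0.36  0.37]
```

>>> send_rows --motion "0.12 0.9 -0.06 -0.3 -0.2 0.4;0.12 1 -0.06 -0.1 -0.1 0.3;0.12 1 -0.06 0 0 0.2"

```text
time_s: 11.37
tool_pos: [0.5883, 0.0917, 0.0301]
eef_rot: [0.137, 0.707, -0.157, 0.676]
wrist_force: [-32.8, -36.6, 48.9]
opening: 0.0007
```

```bash
python3 st.py;  python3 - <<'E'
from h import *
import cv2
c=cam("wrist");im,_=capture("wrist"); save("w6",cv2.resize(im[60:260,200:420],None,fx=3,fy=3,interpolation=cv2.INTER_CUBIC))
E
```

```text
[0.58833286 0.09170839 0.03007442] fwd 0.06461330574077842 lat -0.0028263228760234058 F fwd/lat/z -46.30372685220475 16.51114790340324 48.901396167696774
pos [0.5883 0.0917 0.0301] shift units [ 0.02 -0.46 -0.11] turn units [-0.28 -0.37  0.35]
```

View pics/w6.png

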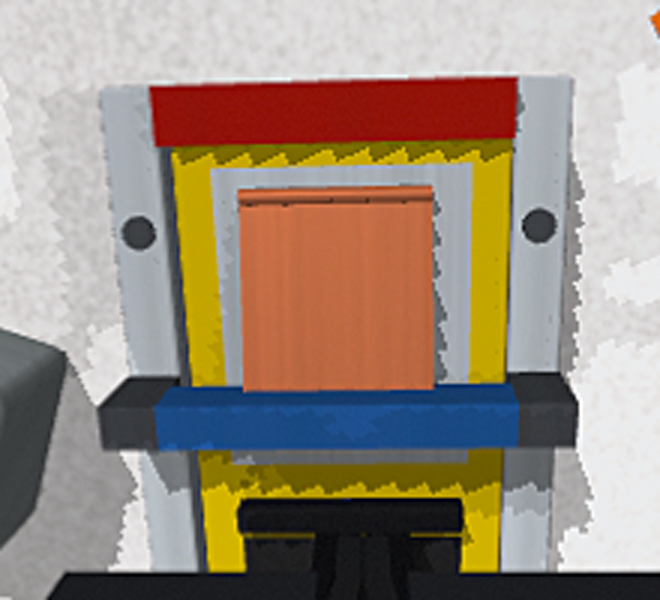

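The carrier front is flush with the red stop, and it no longer moves under 46 N. Now I'll release: unload first, then rise.

>>> send_rows --motion "0.08 0 0 0 0 0;0.03 0 0 0 0 0;-0.1 0 0 0 0 0;-0.3 -0.02 0 0 0 0;-0.6 -0.05 0 0 0 0;-1 -0.2 0 0 0 0;-1 -0.3 0 0 0 0;-1 -0.3 0 0 0 0;-1 -0.3 0 0 0 0;-1 -0.3 0 0 0 0;0 0 0 0 0 0;0 0 0 0 0 0"

```text
time_s: 12.42
tool_pos: [0.5779, 0.0519, 0.1884]
eef_rot: [0.138, 0.709, -0.163, 0.672]
wrist_force: [0.9, 0.5, -0.9]
opening: 0.0005
```

Run:
```python
from h import *
s=sense();print(s["wrist_force"],s["time_s"])
c=cam("wrist");im,dep=capture("wrist")
hsv=cv2.cvtColor(im[:,:,::-1].copy(),cv2.COLOR_BGR2HSV)
it,dt=capture("top")
for t in("stop","bridge","press_spot","carrier","weight","eraser"):
  for n,cc in(("wrist",c),("top",cam("top"))):
    for r in landmark_of(t,n)[:2]:
        u,v=np.array(r["centre"])*[640,400]; print(t,n,round(r["conf"],2),int(u),int(v),at_z(cc,u,v,{"bridge":.036,"stop":.02,"press_spot":.03,"carrier":.014}.get(t,0)).round(4))
a=cv2.resize(im[0:250,150:500],(560,400)); b=cv2.resize(it[130:230,230:370],(560,400))
cv2.imwrite("pics/w7.png",cv2.resize(np.hstack([a,b])[:,:,::-1],(800,286)))
```

```text
[ 0.90282203  0.47435176 -0.91306096] 12.4167
stop wrist 0.71 315 58 [0.6169 0.1701 0.02  ]
bridge wrist 0.76 316 108 [0.5982 0.1251 0.036 ]
press_spot wrist 0.93 317 148 [0.5815 0.0869 0.03  ]
press_spot wrist 0.91 195 300 [ 0.3437 -0.0305  0.03  ]
press_spot top 0.9 338 285 [ 0.3391 -0.0422  0.03  ]
carrier wrist 0.85 202 266 [0.3708 0.0039 0.014 ]
carrier wrist 0.57 318 113 [0.5964 0.1194 0.014 ]
carrier top 0.57 320 273 [0.3662 0.0007 0.014 ]
weight wrist 0.75 243 118 [0.5137 0.1501 0.    ]
eraser wrist 0.75 389 207 [ 0.63   -0.0215  0.    ]
eraser top 0.48 323 168 [ 0.6256 -0.0135  0.    ]
```

View pics/w7.png

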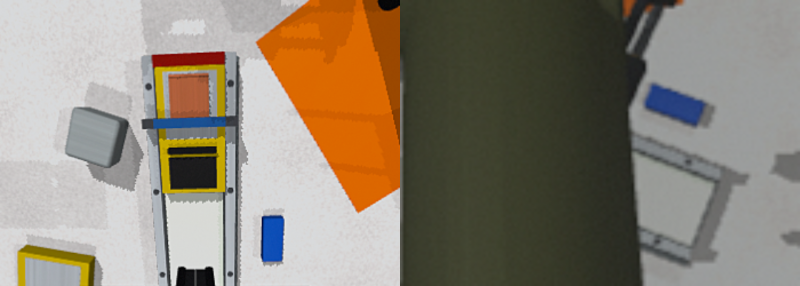

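The carrier is still home after release. The rubber spot to the stop measures 90 mm against 89 mm expected, and wrist force is about zero. The weight and eraser haven't moved.

```bash
python3 -c "
from cell import *
print(sign_off())"
```

```text
the job is handed in; nothing more can be done
None
```

The carrier is loaded: it sits fully home against the red stop, under the blue bridge and copper leaf, and I handed the job in at about 12.7 s.

I pressed it down with closed fingertips on the black rubber until the bed was fully down (10 mm). Keeping it pressed, I slid it in until it stopped moving at about 46 N forward. Then I unloaded, rose straight up and moved clear.

**Last checks**
- **Seating:** the picture after release shows the carrier's front flush with the stop. The press spot measured 90 mm from the stop, against 89 mm expected when home.
- **Contact:** wrist force after moving clear was about 1 N, so the robot was touching nothing.
- **Other things:** the weight and eraser are within about 1 cm of their first readings, which is the spread of the networks' points. In the pictures they and the larger look-alike carrier look unmoved. I did not check the other desk items again.

**What went less cleanly**
- **Overhead check:** the arm hid most of the jig from the top camera at the end, so the seating check rests on the wrist camera.
- **First push:** the carrier stuck until I pushed harder.
- **Side load and tilt:** the tool ran about 3 mm off the channel's centre line, with about 16 N sideways at the end and a few degrees of tilt.
- **Forces:** vertical force peaked at about 62 N during the initial press, within the 120 N wrist limit.

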